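# Empty the tipping hopper and present the yellow bin

### The arm

A 6-joint arm with a two-finger parallel gripper is mounted at the origin on a cart in front of the work surface, level with it; the furniture and walls round the work are solid. World frame = base frame: x ahead of the robot, y to its left, z up, the work surface at z = 0. Lengths are in m, angles in degrees, forces in N, time in s.
With the tool pointing down it reaches from about 0.25 to 0.725 m from the base axis. Payload 9.7 kg.
Tool frame: the origin (TCP) lies between the finger pads; the fingertips stand 22 mm ahead of it and the grasp point (between the pads) lies 3 mm ahead of it; z points along the fingers, y is the line along which they close (so a half turn about z gives the same grasp; the last joint's range is limited). The gripper opens to 85 mm and grips with 20 to 120 N. Pads are 22 mm wide; open, the fingers measure 114 mm over their backs; the gripper's body (76 mm by 85 mm) begins 54 mm behind the grasp point. The pads swing forward as they close: fully open they stand 13 mm farther back than shut.
Start: joints at [67.151, 4.979, 10.078, 95.1, 0, 90], TCP at [0.214, 0.507, 0.253] pointing down, gripper open.
Joint ranges: [-179.16, 179.16], [-48.56, 103.87], [-65.8, 70.77], [-126.05, 130.52], [-82.76, 87.17], [-180, 180]. Speed limits (degrees/s): [127.2, 127.2, 147.25, 180, 180, 180].

### API

Orientations are given as [roll, pitch, yaw] about the fixed x, y, z axes, in that order (R = Rz(yaw) Ry(pitch) Rx(roll)).
In Python, from workcell import bot, viewer, finder gives the robot as it stands.
- The arm moves only by the tool move_arm, never from a script. Its arguments are lists of equal length, an entry for each row: "offset": the shift along the tool's x, y, z in cm, a list of three; "twist": the turn, a rotation vector about the tool's x, y, z in rad, a list of three; "grip": the opening, from 0 (shut) to 1 (fully open). In form: {"offset": [[x, y, z], ...], "twist": [[ax, ay, az], ...], "grip": [grip, ...]}. A call has 1 to 5 rows; each row shifts and turns the commanded pose from where the row before left it, along the tool's axes as they then stand; what a row does not reach is not made up. A row lasts 1/10 s, in which the tool goes at most 50 mm and 8.59 degrees, less where a joint would pass 70% of its speed; a pose out of reach is approached as far as the arm can. A call is refused whole if a number of a shift passes 5 or a number of a turn 0.15, either way. A call with a gripper value outside its range is refused whole. The fingers move at their own pace and stop on an object; "force" is the grip in N (left out, the last holds). Time passes only in rows, so rows that do not move let the fingers close. It gives the time, the measured TCP pose, the force, the opening and the grip force at its end, in the units of the state.
- bot.get_obs(): the state, without advancing time (a new reading comes with each control period).
- viewer.camera(name): name is "scene" or "top" or "wrist"; returns a dict with "color" (420x560x3 uint8, red, green, blue), "depth" (420x560 float32, m along the optical axis (not along the pixel's ray), 0 where there is no reading), "vfov" (degrees; the focal length in pixels is half the picture's height over the tangent of half this angle, whatever the lens; pixels are square), "cx", "cy" (the principal point, pixels), "position" and "attitude" of the camera in the world; the wrist camera has in their place "tool_from_camera" (4x4, takes a point from camera to tool coordinates, whose origin is the TCP and whose axes are the flange's). Camera axes: x right, y down, z forward; pixel columns grow to the right and rows downward; lengths in m; the calibration is good to about 2 mm. The wrist camera is an equidistant fisheye: a pixel r from the principal point sees the ray r / f radians off the axis. A picture is of the moment at which its call begins: read the wrist's pose just before it.
- bot.job_done(): hands the job in; it is judged then, once.
Trained networks look in a picture, given as the dict that the camera call returned (one of the last four; its "shot" number tells which), for a name from the list of things; names that differ only in an ending like _2 or _b are one class to them, and where a whole thing is asked for, a point or a joint stands for the part that bears it (a point fixed in the world has none). Each returns a list of dicts, best first, with "p" (0 to 1); they miss things now and then, are a little off and sometimes report something else, mostly with a low value. They report only what shows in the picture. A call takes as long as a camera call. They do not tell look-alikes from the thing itself.
- finder.boxes_of(picture, thing): "position" ([column, row] in pixels, amid what is visible of it).
- finder.pinpoint(picture, thing): "position" ([column, row] in pixels: a listed point, or the origin of a listed thing).
The state is a dict: "time": time; "q": joint angles; "qd": joint speeds; "joint_efforts": joint torques, N m; "ee_pos": TCP position; "tcp_rot": TCP orientation; "wrist_force": force on the tool from outside, world axes, zero at the start; "torque": the same for the moment, N m; "opening": finger opening in m; "grasp_force": force on a finger pad.
Only numpy, scipy, OpenCV 4.12 (cv2) and the standard library are available. Lean on these libraries where they do the work, as an engineer would, in place of code of your own. Each camera call takes 0.05 s, during which the arm holds its last target. There are 200 camera calls.

### The job

Lift the green hopper by its handle and tip it so that all three wooden pieces drop into the yellow-marked bin of the round carousel standing under its lip, then swing the hopper back down upright. After that turn the carousel until the yellow-marked bin faces the red arrow on the front edge of the board, and finish with the gripper still holding the carousel still there, for instance by one of its black posts. Leave the tape roll, the hex key and the sanding block where they lie.

Things in the scene. Friction and masses are not known exactly. Their poses are not given: they have to be found in the camera images.
- stand: Fixed plywood board 290 (x) x 355 (y) x 15 mm. Origin on the table at the carousel's axis; x points from the red arrow to the back, y from the axis to the hopper, z up; place and yaw vary. Blue hopper frame: two side plates at x = +-52 mm, y = 155 to 201, up to z = 191 mm, with arms at z = 169 to 191 reaching in to y = 93 mm; except for it and the hopper nothing stands above 116 mm
- front_arrow (a point): Red arrow painted on the board's front edge, 137 mm in front of (stand -x) the carousel's axis, 16 mm up
- carousel (a joint): Turn of the carousel in rad, growing counterclockwise seen from above; 0 when the middle of the yellow-marked bin faces the red arrow. Starts between -1.84 and -1.30, the yellow bin then being roughly under the hopper's lip. Stays where it is left (friction 0.12 N m, i.e. 1 N at a post), stops at +-3.1
- carousel_center (a point): On the carousel's axis at its bin floor, 28 mm above the table. The carousel is a round grey tray, outer radius 128 mm, rim 4 mm thick with its top 66 mm above the table, three equal bins parted by radial walls (4 mm thick, tops 64 mm above the table, 96 mm within 60 mm of the axis); dark tapered hub of 34 mm radius, its top 98 mm above the table
- yellow_bin (a point): Middle of the floor of the bin with a yellow floor plate and a yellow tag on the rim outside; 75 mm from the axis, 28 mm above the table
- post_0 (a point): Grip point on the axis of the round upright black post (18 mm in diameter) at the outer end of the radial wall that lies across from the yellow bin: 115 mm from the carousel's axis, 94 mm above the table, 28 mm above the rim, 22 mm below the post's top. x points outward along the wall, z up. At the start it is on the side away from the hopper, free for the gripper all the way round to the back
- post_1 (a point): The same point on the post 120 degrees counterclockwise of post_0, at a corner of the yellow bin, which lies on the +y side of this wall; at the start rather near the hopper frame
- post_2 (a point): The same point on the post 240 degrees counterclockwise of post_0, at the other corner of the yellow bin, which lies on the -y side of this wall; at the start rather near the hopper frame
- hopper (a joint): Tip angle of the green hopper in rad: 0 upright on its rest, growing as its handle side is lifted up and over towards the carousel's axis, stop at 2.1. Stiff hinge (friction 0.12 N m; with its weight some 3 N at the handle), may sink back slowly if let go half-way. The pieces slide out between about 1.2 and 2.0
- hopper_pivot (a point): Middle of the hopper's hinge line, which is its pouring lip, parallel to the stand's x axis, at stand y = 108 mm, 180 mm above the table. The hopper is an open-topped sheet box 86 mm wide, 102 mm long, 50 mm deep with a sloping chute to the lip
- hopper_grip (a point): Middle of the hopper's handle, a round steel bar 10 mm thick, 80 mm long, parallel to the stand's x axis, on a leg at each end (70 mm clear between). Upright it is 125 mm outward (stand +y) of the pivot and 37 mm above it; it moves with the hopper on an arc of 130 mm radius about the pivot and may be kept gripped from above all the way, turning between the fingers
- offcut_8: Reddish wooden offcut 30x48x22 mm, in the hopper at the start; origin at the centre of its underside
- offcut_3: Reddish wooden offcut 22x50x18 mm, in the hopper at the start; origin at the centre of its underside
- dowel_1: Piece of beech dowel 10x55x10 mm, in the hopper at the start; origin at the centre of its underside
- tape_elec: Roll of black tape, 53 mm across, 19 mm high, on the board's front corner beside the hopper; bystander. Origin at the centre of its underside
- hex_key: Black hex key 32x84x7 mm, on the board's back corner beside the hopper; bystander. Origin at the centre of its underside
- sanding_block: Cork-brown sanding block 59x104x31 mm, on the table behind the board; bystander. Origin at the centre of its underside
Mind the look-alikes: they are no part of the job. Leave any purple look-alike of the offcut_8 alone.

How it is judged (in metres and radians):
On the way, in this order (a step that is already met when the one before it is completed fails the run):
1. the hopper is tipped and all three pieces lie in the yellow-marked bin (y of each of offcut_8, offcut_3, dowel_1 in the frame of post_1 above 0 m and y of each of offcut_8, offcut_3, dowel_1 in the frame of post_2 below 0 m and horizontal distance between each of offcut_8, offcut_3, dowel_1 and carousel_center below 0.126 m and height (world z) of each of offcut_8, offcut_3, dowel_1 below 0.075 m and value of joint hopper above 0.8 rad), for 0.2 s.
2. the hopper is back upright, before the carousel is turned to the front (value of joint hopper below 0.12 rad and value of joint carousel below -0.5 rad), for 0.2 s.
At the end, for the whole second after the job is handed in: The yellow bin faces the red arrow within 0.12 rad (7 degrees) and the carousel stands still (below 0.05 rad/s) while the fingers hold it, for instance by a post, (contact force above 2 N); all three wooden pieces lie inside the yellow bin; the hopper is upright (within 0.12 rad of its rest) (y of each of offcut_8, offcut_3, dowel_1 in the frame of post_1 above 0 m and y of each of offcut_8, offcut_3, dowel_1 in the frame of post_2 below 0 m and horizontal distance between each of offcut_8, offcut_3, dowel_1 and carousel_center below 0.126 m and height (world z) of each of offcut_8, offcut_3, dowel_1 below 0.075 m and value of joint each of hopper, carousel below 0.12 rad and value of joint carousel above -0.12 rad and velocity of joint carousel between -0.05 and 0.05 rad/s and contact force between the fingers and carousel above 2 N); the arm keeps its last pose, push and grip.
It fails at once if the tape roll is moved by more than 30 mm (distance of tape_elec from where it was at the start of the episode above 0.03 m).
It fails at once if the hex key is moved by more than 30 mm (distance of hex_key from where it was at the start of the episode above 0.03 m).
It fails at once if the sanding block is moved by more than 30 mm (distance of sanding_block from where it was at the start of the episode above 0.03 m).
It also fails if it takes over 64 s, if anything falls off the work surface, if the arm or the gripper's body presses on something with over 40 N, if the wrist force passes 120 N, or if a joint passes its speed limit or range.

## Working session

There is one attempt and no reset: what is moved stays moved. The work goes in short steps, Python scripts to look and compute and a tool call to move; the robot and the scene stay as the last step left them, time stands still between calls to the robot, and variables do not carry over. Pictures are saved under pics/ and viewed, at most 10 in all, crops included, and the job is handed in when it is done.

Besides the shell and the picture viewer there is one more tool, called after "Emit:" as name(argument=value, ...) on one line, values as JSON. move_arm: Moves the arm, as the interface text tells. Its arguments: {"type":"object","properties":{"offset":{"type":"array","items":{"type":"array","items":{"type":"number"}}},"twist":{"type":"array","items":{"type":"array","items":{"type":"number"}}},"grip":{"type":"array","items":{"type":"number"}},"force":{"type":"number"}},"required":["offset","twist","grip"]}

```bash
mkdir -p pics; cat > h.py <<'E'
import numpy as np, cv2
from scipy.spatial.transform import Rotation as R
from workcell import bot, viewer, finder
def ray(p,uv):
    h,w=p['color'].shape[:2]; f=h/2/np.tan(np.radians(p['vfov'])/2)
    return np.array([(uv[0]-p['cx'])/f,(uv[1]-p['cy'])/f,1.])
def cam(p):
    a=np.array(p['attitude'],float)
    M=a if a.shape==(3,3) else (R.from_quat(a).as_matrix() if a.size==4 else R.from_euler('xyz',a,degrees=True).as_matrix())
    return M,np.array(p['position'])
def at_z(p,uv,z):
    M,o=cam(p); d=M@ray(p,uv); return o+d*(z-o[2])/d[2]
def at_d(p,uv):
    M,o=cam(p); u,v=int(round(uv[0])),int(round(uv[1])); D=p['depth'][v-1:v+2,u-1:u+2]; return o+M@(ray(p,uv)*np.median(D))
def save(p,n): cv2.imwrite('pics/'+n,p['color'][:,:,::-1])
E
python3 - <<'E'
from h import *
o=bot.get_obs(); print(o)
Z=dict(front_arrow=.016,carousel_center=.028,yellow_bin=.028,post_0=.094,post_1=.094,post_2=.094,hopper_pivot=.18,hopper_grip=.217,tape_elec=0.015,hex_key=.015,sanding_block=0)
ps=[]
for n in('top','scene'):
    p=viewer.camera(n); save(p,n+'0.png'); ps.append(p['color'])
    print(n,p['attitude'],p['position'],p['vfov'])
    for t,z in Z.items():
        for r in finder.pinpoint(p,t)[:2]: print(t,np.round(r['position']),round(r['p'],2),at_z(p,r['position'],z).round(3),at_d(p,r['position']).round(3))
    for t in('offcut_8','offcut_3','dowel_1'):
        for r in finder.boxes_of(p,t)[:3]: print(t,np.round(r['position']),round(r['p'],2),at_d(p,r['position']).round(3))
E
```

```text
{'time': 0.0, 'q': array([ 6.71502740e+01,  5.01282369e+00,  1.00256430e+01,  9.51096372e+01,
       -6.48527386e-03,  9.00013244e+01]), 'qd': array([ 0.01514086,  0.01171908,  0.00989288,  0.04869212, -0.05245825,
        0.02217756]), 'joint_efforts': array([ 1.33263459e-01, -5.21388817e+01,  4.67967403e+01, -1.99995744e-01,
        5.25303197e-02, -1.02981721e-02]), 'ee_pos': array([0.21347703, 0.50653391, 0.25248773]), 'tcp_rot': array([-1.79903182e+02,  6.48750251e-03,  1.57148961e+02]), 'wrist_force': array([ 1.15986367,  0.10806167, -0.44898791]), 'torque': array([-0.00332853, -0.01945946, -0.00812112]), 'grasp_force': 0.0, 'opening': 0.08538102313015612}
top [-168.49227713    0.23325297  -87.55872313] [ 0.35412211 -0.14564101  1.25442015] 42.39218483650587
front_arrow [315. 302.] 0.76 [ 0.387 -0.221  0.016] [ 0.387 -0.221  0.016]
carousel_center [306. 240.] 0.87 [ 0.528 -0.196  0.028] [ 0.518 -0.193  0.098]
yellow_bin [273. 240.] 0.91 [ 0.524 -0.122  0.028] [ 0.524 -0.122  0.028]
post_0 [281. 191.] 0.91 [ 0.624 -0.134  0.094] [ 0.618 -0.134  0.117]
post_0 [360. 235.] 0.86 [ 0
[... 2054 characters left out ...]
0.49  0.038 0.22 ]
tape_elec [348. 315.] 0.83 [ 0.393 -0.07   0.015] [ 0.393 -0.07   0.014]
tape_elec [330. 200.] 0.21 [ 0.555 -0.393  0.015] [ 0.529 -0.302  0.104]
hex_key [247. 292.] 0.53 [ 0.618 -0.026  0.015] [ 0.618 -0.026  0.015]
sanding_block [237. 249.] 0.85 [ 0.709 -0.135  0.   ] [ 0.694 -0.115  0.03 ]
offcut_8 [182. 271.] 0.74 [ 0.78  -0.006  0.02 ]
offcut_8 [306. 278.] 0.57 [ 0.481 -0.026  0.155]
offcut_8 [290. 273.] 0.53 [ 0.514 -0.025  0.151]
offcut_3 [182. 271.] 0.74 [ 0.78  -0.006  0.02 ]
offcut_3 [306. 278.] 0.57 [ 0.481 -0.026  0.155]
offcut_3 [290. 273.] 0.53 [ 0.514 -0.025  0.151]
dowel_1 [282. 274.] 0.5 [ 0.531 -0.024  0.139]
dowel_1 [236. 247.] 0.2 [ 0.699 -0.119  0.031]
```

```bash
python3 - <<'E'
from h import *
t=cv2.imread('pics/top0.png')[120:330,140:420]; cv2.imwrite('pics/topc.png',cv2.resize(t,None,fx=2.8,fy=2.8,interpolation=cv2.INTER_CUBIC))
E
```

```text
(no output)
```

View pics/topc.png

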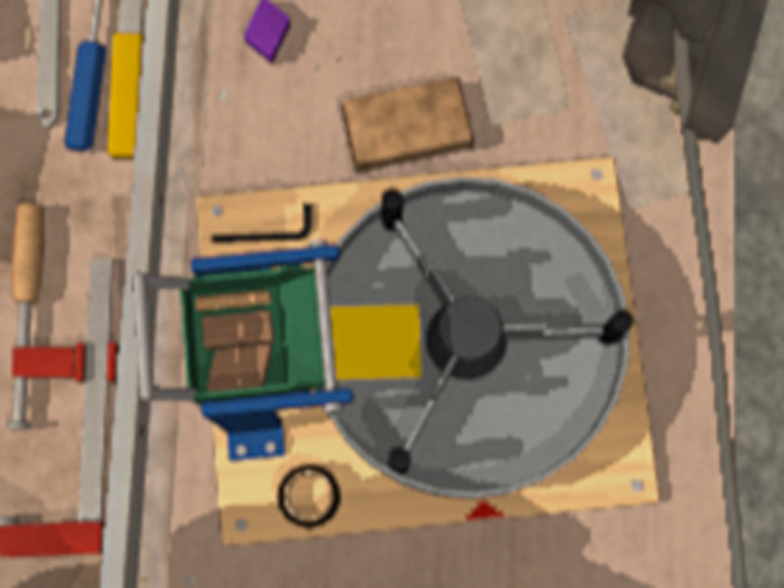

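View pics/scene0.png

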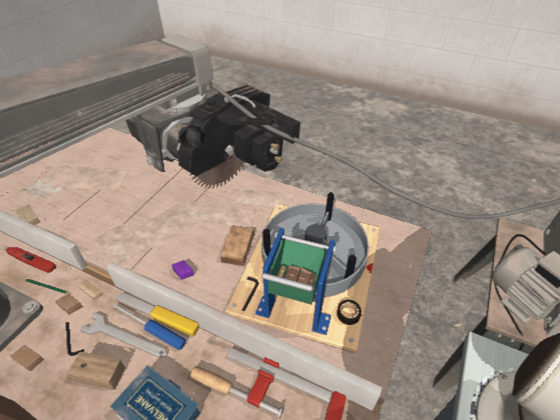

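Top crop: the green hopper is centred near (260,340), with the handle bar at its far left, crop (145,335). The other bar, at (325,335), is the lip/hinge. The yellow bin is at (375,340) and the red arrow at (485,510).

Could be mistaken for the handle:
- lip bar, top (255,234)
- frame arms
- fence, top (190,240)
- clamp bars

The handle is the bar at full-image (191,238), z≈0.22. The purple block at crop (268,28) is the look-alike, so I leave it alone.

Next I move above the handle and check with the wrist camera.

Emit:
move_arm(offset=[[-3.7,-2.7,-0.5],[-3.7,-2.7,-0.5],[-3.7,-2.7,-0.5],[-3.7,-2.7,-0.5],[-3.7,-2.7,-0.5]], twist=[[0,0,0],[0,0,0],[0,0,0],[0,0,0],[0,0,0]], grip=[1,1,1,1,1])

```text
time: 2.0
ee_pos: [0.3324, 0.3094, 0.2789]
tcp_rot: [179.9, 0.0, 157.2]
wrist_force: [1.2, 1.9, -0.4]
opening: 0.085
grasp_force: 0.0
```

Emit:
move_arm(offset=[[-3.7,-2.7,-0.5],[-3.7,-2.7,-0.5],[-3.7,-2.7,-0.5],[-3.7,-2.7,-0.5],[-3.7,-2.7,-0.5]], twist=[[0,0,0],[0,0,0],[0,0,0],[0,0,0],[0,0,0]], grip=[1,1,1,1,1])

```text
time: 2.5
ee_pos: [0.4507, 0.1127, 0.3041]
tcp_rot: [179.9, 0.1, 157.2]
wrist_force: [0.2, 1.8, 1.3]
opening: 0.0855
grasp_force: 0.0
```

Emit:
move_arm(offset=[[-3.6,-2.7,0],[-3.6,-2.7,0],[0,0,0],[0,0,0],[0,0,0]], twist=[[0,0,0],[0,0,-0.13],[0,0,-0.13],[0,0,-0.14],[0,0,-0.14]], grip=[1,1,1,1,1])

```text
time: 3.0
ee_pos: [0.4956, 0.0362, 0.3035]
tcp_rot: [180.0, 0.1, -171.6]
wrist_force: [-0.1, 0.4, 0.7]
opening: 0.0856
grasp_force: 0.0
```

```bash
cat >> h.py <<'E'
def wr():
    o=bot.get_obs(); p=viewer.camera('wrist'); T=np.eye(4); T[:3,:3]=R.from_euler('xyz',o['tcp_rot'],degrees=True).as_matrix(); T[:3,3]=o['ee_pos']
    return o,p,T@np.array(p['tool_from_camera'])
def wray(p,uv):
    f=p['color'].shape[0]/2/np.tan(np.radians(p['vfov'])/2); d=np.array([uv[0]-p['cx'],uv[1]-p['cy']]); r=np.hypot(*d); a=r/f
    return np.r_[np.sin(a)*d/max(r,1e-9),np.cos(a)]
def w_z(p,T,uv,z):
    d=T[:3,:3]@wray(p,uv); return T[:3,3]+d*(z-T[2,3])/d[2]
E
python3 - <<'E'
from h import *
o,p,T=wr(); save(p,'w1.png'); print(o['time'],o['ee_pos'],o['tcp_rot'],o['q'],o['wrist_force'])
for t,z in dict(hopper_grip=.217,hopper_pivot=.18,post_0=.094,carousel_center=.028,front_arrow=.016).items():
    for r in finder.pinpoint(p,t)[:3]: print(t,np.round(r['position']),round(r['p'],2),w_z(p,T,r['position'],z).round(3))
E
```

```text
3.0 [0.49563222 0.03618122 0.30346467] [ 1.79988233e+02  5.98449856e-02 -1.71642986e+02] [ 4.16666837e+00 -9.30845706e-01  9.64661068e+00  1.00518631e+02
  1.61089231e-02 -4.19034335e+00] [-0.06065381  0.38162852  0.66000085]
hopper_grip [275. 216.] 0.67 [0.493 0.033 0.217]
hopper_grip [103. 173.] 0.4 [ 0.48  -0.092  0.217]
hopper_pivot [128. 206.] 0.92 [ 0.514 -0.088  0.18 ]
hopper_pivot [202.  87.] 0.54 [ 0.413 -0.033  0.18 ]
post_0 [ 14. 183.] 0.88 [ 0.539 -0.312  0.094]
post_0 [124. 265.] 0.78 [ 0.619 -0.134  0.094]
post_0 [122.  93.] 0.59 [ 0.419 -0.145  0.094]
carousel_center [103. 176.] 0.58 [ 0.53  -0.199  0.028]
front_arrow [106.  72.] 0.71 [ 0.388 -0.214  0.016]
front_arrow [276. 218.] 0.63 [0.556 0.043 0.016]
front_arrow [104. 174.] 0.45 [ 0.53  -0.205  0.016]
```

View pics/w1.png

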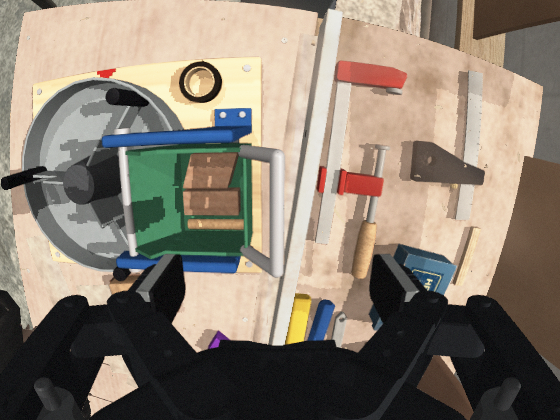

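The wrist view shows the handle bar vertical in the picture from (278,155) to (277,270). Three pieces lie in the hopper around (210,195), and the posts agree with a centre of about (0.524,-0.197), stand yaw ≈7.7° and carousel ≈-1.63 rad. I'm descending to grip.

Emit:
move_arm(offset=[[0.2,-0.2,2.0],[0,0,2.0],[0,0,2.0],[0,0,1.5],[0,0,0.6]], twist=[[0,0,0.01],[0,0,0],[0,0,0],[0,0,0],[0,0,0]], grip=[0.7,0.6,0.6,0.6,0.6])

```text
time: 3.8
ee_pos: [0.4929, 0.0345, 0.2209]
tcp_rot: [180.0, -0.1, -172.6]
wrist_force: [0.5, 0.9, 0.5]
opening: 0.0513
grasp_force: 0.0
```

Emit:
move_arm(offset=[[0,0,0],[0,0,0],[0,0,0],[0,0,0],[0,0,0]], twist=[[0,0,0],[0,0,0],[0,0,0],[0,0,0],[0,0,0]], grip=[0,0,0,0,0], force=30)

```text
time: 4.3
ee_pos: [0.4936, 0.0355, 0.2234]
tcp_rot: [179.9, 0.1, -172.4]
wrist_force: [-0.9, 7.4, 1.6]
opening: 0.0086
grasp_force: 29.6
```

```bash
python3 - <<'E'
import numpy as np
yaw=np.radians(7.7)
# offsets along tool y (=stand +y) and z (down) in cm, TCP relative
r=13.0;a0=np.arctan2(37,125)
prev=None
for k in range(0,21):
    t=k*0.1; y=r*np.cos(a0+t); z=r*np.sin(a0+t)
    if prev: print(round(t,1),round(y-prev[0],2),round(-(z-prev[1]),2))
    prev=(y,z)
E
```

```text
0.1 -0.43 -1.23
0.2 -0.55 -1.18
0.3 -0.67 -1.12
0.4 -0.77 -1.04
0.5 -0.87 -0.96
0.6 -0.97 -0.87
0.7 -1.05 -0.77
0.8 -1.12 -0.66
0.9 -1.18 -0.55
1.0 -1.23 -0.42
1.1 -1.26 -0.3
1.2 -1.29 -0.17
1.3 -1.3 -0.04
1.4 -1.3 0.09
1.5 -1.28 0.22
1.6 -1.25 0.34
1.7 -1.21 0.47
1.8 -1.16 0.59
1.9 -1.1 0.7
2.0 -1.02 0.8
```

Emit:
move_arm(offset=[[0,-0.43,-1.23],[0,-0.55,-1.18],[0,-0.67,-1.12],[0,-0.77,-1.04],[0,-0.87,-0.96]], twist=[[0,0,0],[0,0,0],[0,0,0],[0,0,0],[0,0,0]], grip=[0,0,0,0,0])

```text
time: 4.8
ee_pos: [0.498, 0.0037, 0.2798]
tcp_rot: [179.7, 0.2, -172.4]
wrist_force: [-0.7, 12.4, 7.3]
opening: 0.0089
grasp_force: 29.4
```

Emit:
move_arm(offset=[[0,-0.97,-0.87],[0,-1.05,-0.77],[0,-1.12,-0.66],[0,-1.18,-0.55],[0,0,0]], twist=[[0,0,0],[0,0,0],[0,0,0],[0,0,0],[0,0,0]], grip=[0,0,0,0,0])

```text
time: 5.3
ee_pos: [0.5043, -0.0408, 0.3095]
tcp_rot: [179.9, 0.4, -172.5]
wrist_force: [-0.2, 7.6, 13.4]
opening: 0.0087
grasp_force: 31.3
```

Emit:
move_arm(offset=[[0,-0.6,-0.35],[0,-0.6,-0.3],[0,-0.65,-0.25],[0,-0.65,-0.15],[0,-0.65,-0.1]], twist=[[0,0,0],[0,0,0],[0,0,0],[0,0,0],[0,0,0]], grip=[0,0,0,0,0])

```text
time: 5.8
ee_pos: [0.5085, -0.0718, 0.3188]
tcp_rot: [179.9, 0.2, -172.5]
wrist_force: [5.8, 5.3, -1.6]
opening: 0.0085
grasp_force: 29.3
```

Emit:
move_arm(offset=[[0,-0.65,0],[0,-0.65,0],[0,-0.65,0.05],[0,-0.65,0.05],[0,-0.64,0.1]], twist=[[0,0,0],[0,0,0],[0,0,0],[0,0,0],[0,0,0]], grip=[0,0,0,0,0])

```text
time: 6.3
ee_pos: [0.513, -0.1042, 0.3177]
tcp_rot: [-180.0, 0.3, -172.5]
wrist_force: [2.2, 1.5, 14.9]
opening: 0.0087
grasp_force: 31.7
```

```bash
python3 - <<'E'
from h import *
p=viewer.camera('scene'); cv2.imwrite('pics/s2.png',cv2.resize(p['color'][150:350,180:430,::-1],None,fx=3,fy=3)); print(bot.get_obs()['wrist_force'])
E
```

```text
[4.68287836 0.90262164 8.77564344]
```

View pics/s2.png

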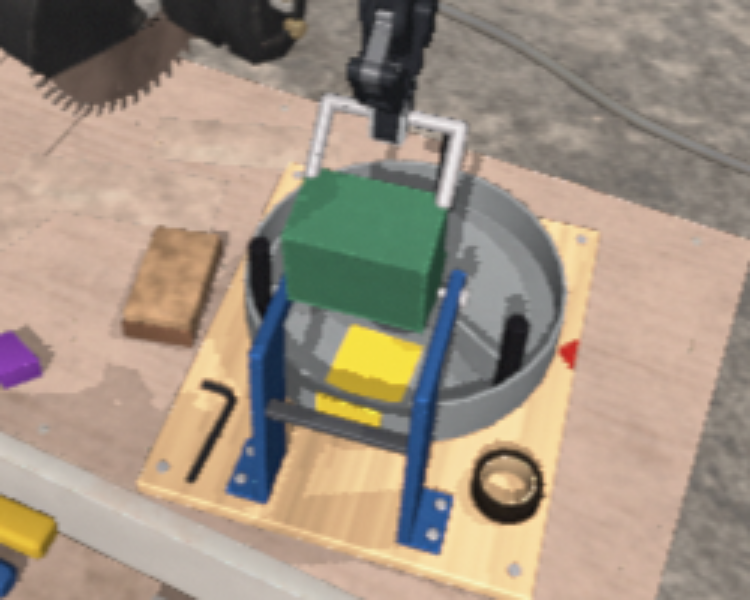

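The scene crop shows the hopper tipped about 1.4 rad and held at its handle (390,115). No pieces have dropped yet: the yellow plate at (375,360) is clear. I'll continue to 2.0.

Emit:
move_arm(offset=[[0,-0.65,0.05],[0,-0.65,0.1],[0,-0.65,0.15],[0,-0.6,0.2],[0,-0.6,0.25]], twist=[[0,0,0],[0,0,0],[0,0,0],[0,0,0],[0,0,0]], grip=[0,0,0,0,0])

```text
time: 6.85
ee_pos: [0.5171, -0.1355, 0.3096]
tcp_rot: [-180.0, 0.3, -172.5]
wrist_force: [5.4, 3.9, -1.2]
opening: 0.0088
grasp_force: 30.2
```

Emit:
move_arm(offset=[[0,-0.6,0.25],[0,-0.6,0.3],[0,-0.55,0.3],[0,-0.55,0.35],[0,-0.55,0.35]], twist=[[0,0,0],[0,0,0],[0,0,0],[0,0,0],[0,0,0]], grip=[0,0,0,0,0])

```text
time: 7.35
ee_pos: [0.5207, -0.1636, 0.2937]
tcp_rot: [180.0, 0.2, -172.5]
wrist_force: [5.2, 4.9, 0.4]
opening: 0.0086
grasp_force: 31.1
```

Emit:
move_arm(offset=[[0,-0.5,0.4],[0,-0.5,0.4],[0,0,0],[0,0,0],[0,0,0]], twist=[[0,0,0],[0,0,0],[0,0,0],[0,0,0],[0,0,0]], grip=[0,0,0,0,0])

```text
time: 7.85
ee_pos: [0.5221, -0.1739, 0.2856]
tcp_rot: [-180.0, 0.2, -172.5]
wrist_force: [5.9, 0.3, -0.6]
opening: 0.0087
grasp_force: 30.9
```

```bash
python3 - <<'E'
from h import *
p=viewer.camera('scene'); cv2.imwrite('pics/s3.png',cv2.resize(p['color'][150:350,180:430,::-1],None,fx=3,fy=3)); print(bot.get_obs()['wrist_force'])
for t in('offcut_8','dowel_1'):
    for r in finder.boxes_of(p,t)[:5]: print(t,np.round(r['position']),round(r['p'],2),at_d(p,r['position']).round(3))
E
```

```text
[6.20314102 1.32142079 0.23532983]
offcut_8 [181. 269.] 0.74 [ 0.786 -0.009  0.021]
offcut_8 [301. 272.] 0.58 [ 0.522 -0.108  0.046]
offcut_8 [318. 266.] 0.52 [ 0.491 -0.133  0.057]
offcut_8 [253. 285.] 0.25 [ 0.614 -0.047  0.016]
dowel_1 [330. 256.] 0.39 [ 0.451 -0.07   0.187]
```

View pics/s3.png

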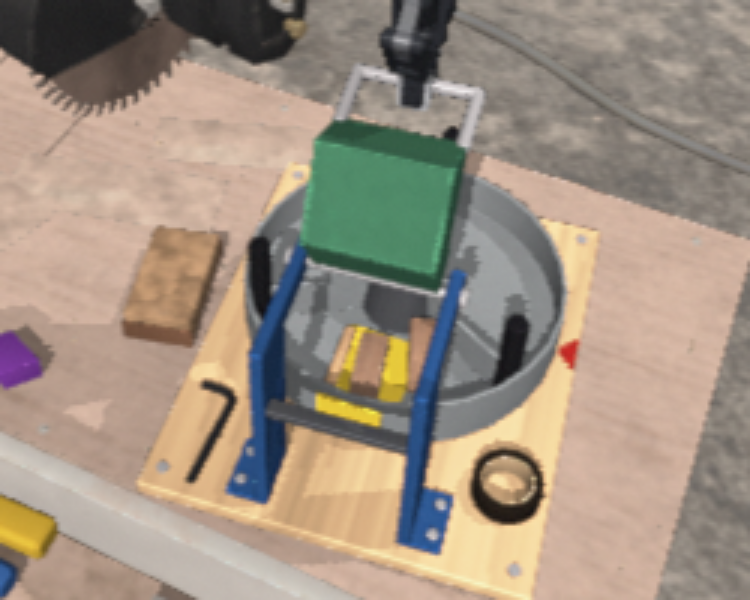

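The crop shows the hopper fully tipped. The dowel (342,360) and both offcuts (370,360), (422,350) are on the yellow floor, at heights below 0.06 m. Swinging the hopper back.

Emit:
move_arm(offset=[[0,1.02,-0.8],[0,1.1,-0.7],[0,1.16,-0.59],[0,1.21,-0.47],[0,1.25,-0.34]], twist=[[0,0,0],[0,0,0],[0,0,0],[0,0,0],[0,0,0]], grip=[0,0,0,0,0])

```text
time: 8.5
ee_pos: [0.5141, -0.1173, 0.316]
tcp_rot: [-179.8, 0.2, -172.5]
wrist_force: [3.2, -2.1, 3.9]
opening: 0.009
grasp_force: 30.8
```

Emit:
move_arm(offset=[[0,1.28,-0.22],[0,1.3,-0.09],[0,1.3,0.04],[0,1.29,0.17],[0,1.26,0.3]], twist=[[0,0,0],[0,0,0],[0,0,0],[0,0,0],[0,0,0]], grip=[0,0,0,0,0])

```text
time: 9.0
ee_pos: [0.5049, -0.0523, 0.3118]
tcp_rot: [-180.0, 0.0, -172.5]
wrist_force: [2.6, -1.3, -4.2]
opening: 0.0085
grasp_force: 31.6
```

Emit:
move_arm(offset=[[0,1.23,0.42],[0,1.18,0.55],[0,1.12,0.66],[0,1.05,0.77],[0,0.97,0.87]], twist=[[0,0,0],[0,0,0],[0,0,0],[0,0,0],[0,0,0]], grip=[0,0,0,0,0])

```text
time: 9.5
ee_pos: [0.4972, 0.0028, 0.2781]
tcp_rot: [180.0, -0.0, -172.5]
wrist_force: [-0.2, -0.5, 1.0]
opening: 0.0085
grasp_force: 32.4
```

Emit:
move_arm(offset=[[0,0.87,0.96],[0,0.77,1.04],[0,0.67,1.12],[0,0.55,1.18],[0,0.43,1.23]], twist=[[0,0,0],[0,0,0],[0,0,0],[0,0,0],[0,0,0]], grip=[0,0,0,0,0])

```text
time: 10.0
ee_pos: [0.4929, 0.0351, 0.2225]
tcp_rot: [180.0, -0.0, -172.5]
wrist_force: [-3.5, -0.2, 1.4]
opening: 0.0086
grasp_force: 33.6
```

Emit:
move_arm(offset=[[0,0,0.1],[0,0,0.1],[0,0,0],[0,0,0]], twist=[[0,0,0],[0,0,0],[0,0,0],[0,0,0]], grip=[0,0,0,0])

```text
time: 10.4
ee_pos: [0.4928, 0.0354, 0.2209]
tcp_rot: [179.9, -0.1, -172.5]
wrist_force: [-5.5, 6.3, 2.5]
opening: 0.0088
grasp_force: 33.9
```

Hopper is back on its rest. Releasing, rising, and going over to post_0 (away from the hopper).

Emit:
move_arm(offset=[[0,0,0],[0,0,0],[0,0,0],[0,0,0],[0,0,-0.5]], twist=[[0,0,0],[0,0,0],[0,0,0],[0,0,0],[0,0,0]], grip=[0.6,0.6,0.6,0.6,0.6])

```text
time: 10.9
ee_pos: [0.4932, 0.0344, 0.2262]
tcp_rot: [180.0, -0.0, -172.5]
wrist_force: [0.4, 0.5, 0.2]
opening: 0.0513
grasp_force: 0.0
```

Emit:
move_arm(offset=[[0,0,-1.5],[0,0,-2],[0,0,-2],[0.1,-4.4,0],[0.1,-4.4,0]], twist=[[0,0,0],[0,0,0],[0,0,0],[0,0,0],[0,0,0]], grip=[0.6,0.6,0.6,0.6,0.6])

```text
time: 11.4
ee_pos: [0.5034, -0.0533, 0.2828]
tcp_rot: [-180.0, 0.1, -172.3]
wrist_force: [0.4, 1.4, -0.8]
opening: 0.0513
grasp_force: 0.0
```

Emit:
move_arm(offset=[[0.1,-4.4,0],[0.1,-4.4,0],[0.1,-4.4,0],[0,-4.4,0],[0,-4.4,0]], twist=[[0,0,0],[0,0,0],[0,0,0],[0,0,0],[0,0,0]], grip=[0.6,0.6,0.6,0.6,0.6])

```text
time: 11.9
ee_pos: [0.5286, -0.2735, 0.282]
tcp_rot: [-180.0, 0.0, -172.5]
wrist_force: [1.0, 1.5, 0.3]
opening: 0.0511
grasp_force: 0.0
```

Emit:
move_arm(offset=[[0,-4.1,0],[0,0,0],[0,0,0],[0,0,0],[0,0,0]], twist=[[0,0,0],[0,0,0.14],[0,0,0.14],[0,0,0.14],[0,0,0.14]], grip=[0.6,0.6,0.6,0.6,0.6])

```text
time: 12.4
ee_pos: [0.5341, -0.3125, 0.2817]
tcp_rot: [-180.0, 0.0, 155.1]
wrist_force: [0.2, 0.7, 0.3]
opening: 0.051
grasp_force: 0.0
```

Emit:
move_arm(offset=[[0,0,0],[0,0,0],[0,0,0],[0,0,0],[0,0,0]], twist=[[0,0,0.14],[0,0,0.14],[0,0,0.14],[0,0,0.14],[0,0,0.14]], grip=[0.6,0.6,0.6,0.6,0.6])

```text
time: 12.9
ee_pos: [0.5341, -0.3123, 0.2819]
tcp_rot: [180.0, 0.0, 115.0]
wrist_force: [0.2, 0.7, 0.1]
opening: 0.0515
grasp_force: 0.0
```

Emit:
move_arm(offset=[[0,0,0],[0,0,0],[0,0,0],[0,0,0]], twist=[[0,0,0.14],[0,0,0.14],[0,0,0.08],[0,0,0]], grip=[0.8,0.8,0.8,0.8])

```text
time: 13.3
ee_pos: [0.5341, -0.3123, 0.2818]
tcp_rot: [180.0, 0.0, 94.6]
wrist_force: [0.2, 1.4, 0.8]
opening: 0.0682
grasp_force: 0.0
```

```bash
python3 - <<'E'
from h import *
o,p,T=wr(); save(p,'w4.png'); print(o['time'],o['ee_pos'],o['tcp_rot'],o['q'])
for t,z in dict(hopper_grip=.217,post_0=.094,carousel_center=.028,front_arrow=.016,yellow_bin=.028).items():
    for r in finder.pinpoint(p,t)[:3]: print(t,np.round(r['position']),round(r['p'],2),w_z(p,T,r['position'],z).round(3))
p=viewer.camera('top')
for t,z in dict(hopper_grip=.217,post_0=.094,yellow_bin=.028).items():
    for r in finder.pinpoint(p,t)[:3]: print(t,np.round(r['position']),round(r['p'],2),at_z(p,r['position'],z).round(3))
for t in('offcut_8','dowel_1'):
    for r in finder.boxes_of(p,t)[:5]: print(t,np.round(r['position']),round(r['p'],2),at_d(p,r['position']).round(3))
E
```

```text
13.3 [ 0.53413655 -0.31227777  0.28183216] [1.79988259e+02 9.50743673e-03 9.46337537e+01] [-3.03118245e+01  1.57085450e+01  2.56043500e+01  9.98807353e+01
 -1.06809675e-03  5.50544207e+01]
hopper_grip [420.  62.] 0.17 [ 0.612 -0.2    0.217]
post_0 [381.  16.] 0.76 [ 0.622 -0.129  0.094]
post_0 [177.  15.] 0.71 [ 0.424 -0.146  0.094]
post_0 [280. 194.] 0.7 [ 0.538 -0.317  0.094]
front_arrow [165.  88.] 0.75 [ 0.391 -0.214  0.016]
front_arrow [296.  18.] 0.45 [ 0.543 -0.119  0.016]
front_arrow [280.  14.] 0.3 [ 0.523 -0.116  0.016]
yellow_bin [283.  15.] 0.7 [ 0.526 -0.121  0.028]
hopper_grip [193. 242.] 0.59 [0.488 0.03  0.217]
hopper_grip [272. 244.] 0.57 [ 0.49  -0.122  0.217]
post_0 [281. 189.] 0.74 [ 0.628 -0.135  0.094]
post_0 [283. 284.] 0.64 [ 0.421 -0.148  0.094]
yellow_bin [274. 241.] 0.74 [ 0.522 -0.122  0.028]
yellow_bin [282. 281.] 0.57 [ 0.432 -0.145  0.028]
offcut_8 [281. 257.] 0.79 [ 0.483 -0.14   0.059]
offcut_8 [274. 241.] 0.76 [ 0.518 -0.123  0.047]
offcut_8 [240. 199.] 0.63 [ 0.618 -0.038  0.015]
offcut_8 [235. 133.] 0.61 [ 0.778 -0.018  0.021]
dowel_1 [282. 257.] 0.23 [ 0.482 -0.144  0.059]
```

View pics/w4.png

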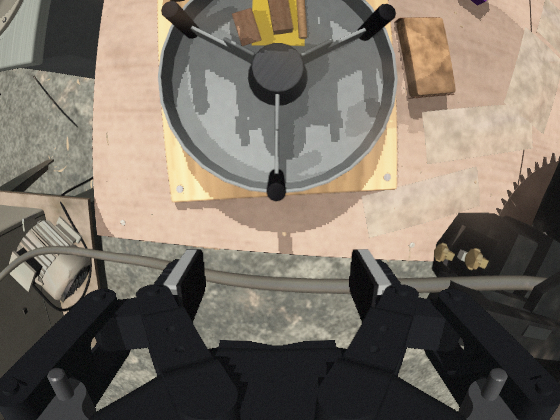

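Wrist view: post_0 is at (277,190) between the fingers, all three pieces are in the yellow bin (270,22), and the saw is lower right at (500,240). I'll check the saw's clearance from the arc using depth.

```bash
python3 - <<'E'
from h import *
C=np.array([.524,-.197])
for n in('top','scene'):
    p=viewer.camera(n); M,o=cam(p); v,u=np.mgrid[:420,:560]; f=210/np.tan(np.radians(p['vfov'])/2)
    P=np.stack([(u-p['cx'])/f,(v-p['cy'])/f,np.ones(u.shape)],-1)*p['depth'][...,None]; P=P.reshape(-1,3)[p['depth'].ravel()>0]@M.T+o
    S=P[(P[:,2]>.07)&(P[:,2]<.5)&(P[:,0]>.45)&(P[:,1]<-.1)]
    S=S[np.hypot(*(S[:,:2]-C).T)>.15]
    for a in(290,310,330,350,8):
        q=C+.115*np.array([np.cos(np.radians(a)),np.sin(np.radians(a))]); d=np.hypot(*(S[:,:2]-q).T)
        d=d+np.where(np.hypot(*(S[:,:2]-[.534,-.312]).T)<.1,9,0); i=d.argmin(); print(n,a,d[i].round(3),S[i].round(3))
E
```

```text
top 290 0.126 [ 0.687 -0.329  0.236]
top 310 0.099 [ 0.687 -0.329  0.236]
top 330 0.098 [ 0.688 -0.328  0.24 ]
top 350 0.12 [ 0.722 -0.302  0.177]
top 8 0.147 [ 0.722 -0.302  0.177]
scene 290 0.075 [ 0.632 -0.336  0.221]
scene 310 0.061 [ 0.632 -0.336  0.221]
scene 330 0.08 [ 0.644 -0.332  0.231]
scene 350 0.114 [ 0.656 -0.33   0.223]
scene 8 0.145 [ 0.725 -0.297  0.175]
```

Emit:
move_arm(offset=[[-0.1,0.1,3.5],[0,0,3.5],[0,0,3.5],[0,0,3],[0,0,2]], twist=[[0,0,0],[0,0,0],[0,0,0],[0,0,0],[0,0,0]], grip=[0.8,0.8,0.8,0.8,0.8])

```text
time: 14.5
ee_pos: [0.5343, -0.3126, 0.124]
tcp_rot: [-179.9, -0.1, 94.7]
wrist_force: [0.3, 0.8, 0.8]
opening: 0.0682
grasp_force: 0.0
```

Emit:
move_arm(offset=[[0,0,2],[0,0,1],[0,0,0],[0,0,0],[0,0,0]], twist=[[0,0,0],[0,0,0],[0,0,0],[0,0,0],[0,0,0]], grip=[0.8,0.8,0.5,0,0], force=30)

```text
time: 15.0
ee_pos: [0.5357, -0.3134, 0.098]
tcp_rot: [179.9, 0.1, 94.7]
wrist_force: [0.1, 0.3, -0.1]
opening: 0.0252
grasp_force: 0.0
```

Emit:
move_arm(offset=[[0,0,0],[0,0,0],[0,0,0],[0,0,0]], twist=[[0,0,0],[0,0,0],[0,0,0],[0,0,0]], grip=[0,0,0,0])

```text
time: 15.4
ee_pos: [0.5356, -0.3135, 0.098]
tcp_rot: [179.9, 0.1, 94.7]
wrist_force: [-0.9, 0.8, 6.1]
opening: 0.0174
grasp_force: 29.5
```

Emit:
move_arm(offset=[[0.05,0.92,0],[0.05,0.92,0],[0.05,0.92,0],[0.05,0.92,0],[0.05,0.92,0]], twist=[[0,0,-0.08],[0,0,-0.08],[0,0,-0.08],[0,0,-0.08],[0,0,-0.08]], grip=[0,0,0,0,0])

```text
time: 15.9
ee_pos: [0.58, -0.3004, 0.098]
tcp_rot: [179.9, 0.2, 117.8]
wrist_force: [0.6, -1.1, 5.1]
opening: 0.017
grasp_force: 29.9
```

Emit:
move_arm(offset=[[0.05,0.92,0],[0.05,0.92,0],[0.05,0.92,0],[0.05,0.92,0],[0.05,0.92,0]], twist=[[0,0,-0.08],[0,0,-0.08],[0,0,-0.08],[0,0,-0.08],[0,0,-0.08]], grip=[0,0,0,0,0])

```text
time: 16.4
ee_pos: [0.616, -0.2714, 0.0981]
tcp_rot: [180.0, 0.3, 140.7]
wrist_force: [7.0, -3.7, 1.7]
opening: 0.0171
grasp_force: 29.7
```

Emit:
move_arm(offset=[[0.05,0.92,0],[0.05,0.92,0],[0.05,0.92,0],[0.05,0.92,0],[0,0,0]], twist=[[0,0,-0.08],[0,0,-0.08],[0,0,-0.08],[0,0,-0.08],[0,0,0]], grip=[0,0,0,0,0])

```text
time: 16.9
ee_pos: [0.6355, -0.2382, 0.0981]
tcp_rot: [179.9, 0.4, 159.1]
wrist_force: [14.6, -1.9, -0.7]
opening: 0.0171
grasp_force: 29.5
```

```bash
python3 - <<'E'
from h import *
o=bot.get_obs(); print(o['ee_pos'],o['tcp_rot'],o['wrist_force'])
for n in('top','scene'):
    p=viewer.camera(n)
    for t,z in dict(front_arrow=.016,carousel_center=.028,yellow_bin=.028,post_0=.094).items():
        for r in finder.pinpoint(p,t)[:3]: print(n,t,np.round(r['position']),round(r['p'],2),at_z(p,r['position'],z).round(3))
E
```

```text
[ 0.63551055 -0.23822701  0.0981249 ] [179.94496674   0.42346231 159.08216178] [14.55323252 -1.90803143 -0.72876861]
top front_arrow [234. 198.] 0.67 [ 0.621 -0.024  0.016]
top post_0 [259. 240.] 0.89 [ 0.513 -0.091  0.094]
top post_0 [338. 279.] 0.87 [ 0.437 -0.264  0.094]
scene front_arrow [368. 266.] 0.71 [ 0.393 -0.216  0.016]
scene carousel_center [313. 251.] 0.56 [ 0.526 -0.192  0.028]
scene carousel_center [238. 249.] 0.52 [ 0.693 -0.118  0.028]
scene carousel_center [362. 223.] 0.32 [ 0.446 -0.335  0.028]
scene yellow_bin [336. 269.] 0.75 [ 0.456 -0.164  0.028]
scene yellow_bin [338. 258.] 0.61 [ 0.463 -0.196  0.028]
scene post_0 [362. 224.] 0.95 [ 0.436 -0.265  0.094]
scene post_0 [282. 206.] 0.71 [ 0.633 -0.237  0.094]
```

Emit:
move_arm(offset=[[0,0.93,0],[0.02,0.93,0],[0.02,0.93,0],[0.02,0.93,0],[0.02,0.93,0]], twist=[[0,0,-0.08],[0,0,-0.08],[0,0,-0.08],[0,0,-0.08],[0,0,-0.08]], grip=[0,0,0,0,0])

```text
time: 17.9
ee_pos: [0.6435, -0.1929, 0.0981]
tcp_rot: [-179.9, 0.3, -178.0]
wrist_force: [9.9, 0.3, 1.1]
opening: 0.0172
grasp_force: 29.8
```

Emit:
move_arm(offset=[[0.05,0.93,0],[0,0,0],[0,0,0],[0,0,0]], twist=[[0,0,-0.08],[0,0,0],[0,0,0],[0,0,0]], grip=[0,0,0,0])

```text
time: 18.3
ee_pos: [0.6429, -0.1832, 0.0981]
tcp_rot: [-180.0, 0.4, -173.6]
wrist_force: [11.5, 3.7, 0.9]
opening: 0.0173
grasp_force: 29.7
```

```bash
python3 - <<'E'
from h import *
o=bot.get_obs(); print(o['ee_pos'],o['tcp_rot'],o['wrist_force'],o['grasp_force'])
for n in('top','scene'):
    p=viewer.camera(n)
    for t,z in dict(front_arrow=.016,carousel_center=.028,yellow_bin=.028,post_0=.094,hopper_pivot=.18,hopper_grip=.217,tape_elec=.015,hex_key=.015).items():
        for r in finder.pinpoint(p,t)[:3]:
            if r['p']>.5: print(n,t,np.round(r['position']),round(r['p'],2),at_z(p,r['position'],z).round(3))
    for r in finder.boxes_of(p,'offcut_8')[:5]: print(np.round(r['position']),round(r['p'],2),at_d(p,r['position']).round(3))
cv2.imwrite('pics/s5.png',cv2.resize(p['color'][150:350,180:430,::-1],None,fx=3,fy=3))
E
```

```text
[ 0.64289175 -0.18315593  0.09808699] [-179.98037548    0.3746457  -173.56388434] [11.52088869  3.70571296  0.88078127] 29.748225063085556
top front_arrow [314. 304.] 0.82 [ 0.385 -0.22   0.016]
top carousel_center [308. 239.] 0.63 [ 0.53  -0.2    0.028]
top post_0 [357. 261.] 0.7 [ 0.478 -0.303  0.094]
top hopper_grip [191. 238.] 0.56 [0.496 0.034 0.217]
[325. 264.] 0.81 [ 0.471 -0.239  0.057]
[234. 132.] 0.8 [ 0.78  -0.017  0.02 ]
scene front_arrow [368. 267.] 0.95 [ 0.392 -0.212  0.016]
scene carousel_center [312. 249.] 0.94 [ 0.529 -0.197  0.028]
scene yellow_bin [343. 260.] 0.63 [ 0.45  -0.198  0.028]
scene post_0 [350. 208.] 0.92 [ 0.478 -0.306  0.094]
scene post_0 [327. 270.] 0.75 [ 0.463 -0.105  0.094]
scene post_0 [269. 219.] 0.6 [ 0.641 -0.184  0.094]
scene hopper_pivot [307. 241.] 0.58 [ 0.508 -0.092  0.18 ]
scene hopper_grip [285. 280.] 0.64 [0.496 0.034 0.217]
scene tape_elec [347. 317.] 0.64 [ 0.394 -0.064  0.015]
scene hex_key [245. 290.] 0.55 [ 0.624 -0.028  0.015]
[341. 241.] 0.75 [ 0.469 -0.226  0.057]
[343. 258.] 0.55 [ 0.45  -0.19   0.043]
[182. 268.] 0.52 [ 0.786 -0.013  0.02 ]
[328. 230.] 0.35 [ 0.506 -0.232  0.071]
```

View pics/s5.png

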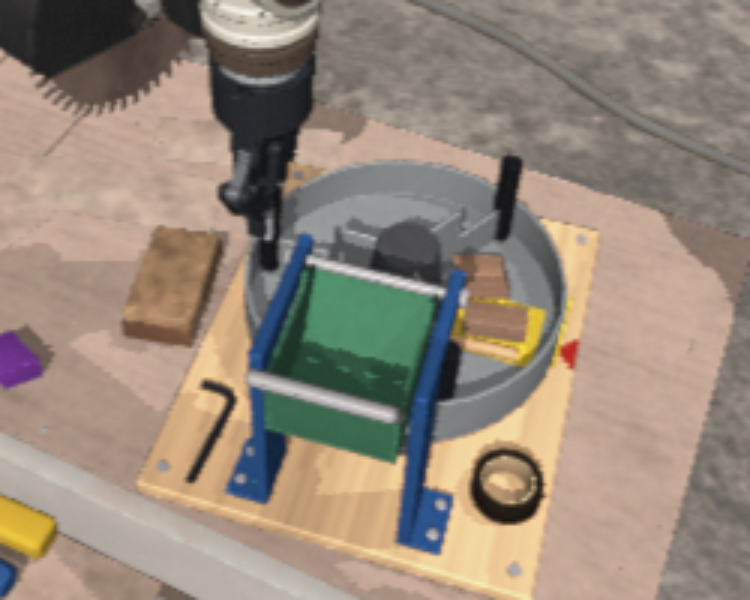

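The scene crop shows the hopper upright and the yellow bin (505,330) facing the red arrow (570,355). All three pieces are in the bin, and the bystanders haven't moved. The estimates average about 1.5° short, so I'll nudge it and hold.

Emit:
move_arm(offset=[[-0.1,0.3,0],[0,0,0],[0,0,0],[0,0,0],[0,0,0]], twist=[[0,0,-0.025],[0,0,0],[0,0,0],[0,0,0],[0,0,0]], grip=[0,0,0,0,0])

```text
time: 19.8
ee_pos: [0.6426, -0.1803, 0.0981]
tcp_rot: [-180.0, 0.3, -172.2]
wrist_force: [6.0, 3.6, 3.2]
opening: 0.0167
grasp_force: 30.0
```

Emit:
move_arm(offset=[[0,0,0],[0,0,0],[0,0,0],[0,0,0],[0,0,0]], twist=[[0,0,0],[0,0,0],[0,0,0],[0,0,0],[0,0,0]], grip=[0,0,0,0,0])

```text
time: 20.3
ee_pos: [0.6426, -0.1803, 0.0981]
tcp_rot: [-180.0, 0.3, -172.2]
wrist_force: [6.2, 3.8, 3.6]
opening: 0.0173
grasp_force: 30.0
```

```bash
python3 - <<'E'
from h import *
A=[]
for n in('top','scene')*2:
    p=viewer.camera(n)
    for r in finder.pinpoint(p,'post_0')[:3]:
        if r['p']>.5: 
            q=at_z(p,r['position'],.094)[:2]-[.5275,-.198]; print(n,np.degrees(np.arctan2(q[1],q[0])).round(1),np.hypot(*q).round(3))
    t=p['color'][220:320,220:380] if n=='top' else None
    if t is not None: cv2.imwrite('pics/t6.png',cv2.resize(t[:,:,::-1],None,fx=5,fy=5,interpolation=2))
E
```

```text
top -113.8 0.113
scene -112.5 0.112
scene 126.9 0.116
scene 9.5 0.113
top -115.8 0.119
scene 125.3 0.113
scene 11.0 0.116
scene -113.8 0.107
```

View pics/t6.png

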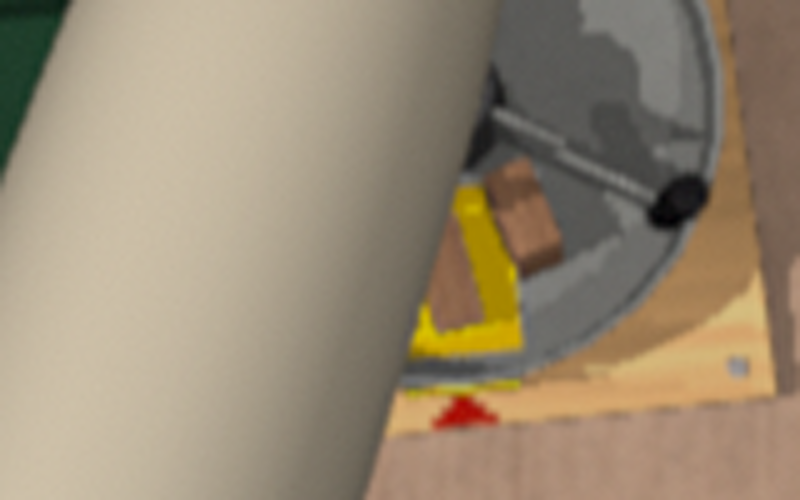

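The top crop shows the yellow plate edge parallel to the board's front edge within about 1–2°, with the tag directly over the red arrow (465,412). Handing in.

```bash
python3 -c "
from workcell import bot
print(bot.job_done())"
```

```text
the job is handed in; nothing more can be done
None
```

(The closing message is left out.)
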